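Tip the shrimp tube down and close the breeder box

TASK

The white ceramic shrimp tube stands on end in the open breeder box and is too tall for the lid. First, with the lid still open, gently push the top of the tube with a fingertip so that it tips over and lies flat inside the box; then push the lid over and press it gently down until it is fully shut, and move clear. Only push: do not pinch or lift anything, and leave the siphon bell, the suction-cup clip and the tongs as they are.

Things in the scene. Friction and masses are not known exactly. Their poses are not given: they have to be found in the camera images.
- breeder_box: Clear acrylic open-topped box with a white rim; it does not move. Outer size 130 (its x) x 250 (its y) x 66 mm high, walls and floor 5 mm thick, so inside 120 x 240 mm, 61 mm deep. Origin: centre of its underside, on the work surface. Its x axis points to the hinge side (away from the robot at yaw 0; yaw within 0.35 rad), z up.
- shrimp_tube: White ceramic tube, open at both ends, outer diameter 40 mm, bore 30 mm, length 92 mm, loose, 0.1 to 0.2 kg. It starts standing on the box floor, its top 31 mm above the rim, within 70 mm of the box's middle along the box's y. It fits lying along the box's y if tipped towards the end with more room. Origin: centre of the end it stands on at the start; z along the tube's axis, up at the start.
- tube_middle (a point): The middle of the shrimp tube, on its axis, 46 mm from each end (20 mm above the box floor when lying).
- lid (a joint): Angle of the lid: 0 = shut, lying flat on the rim; grows as it opens; starts between 1.6 and 1.9 (leaning back a little past upright), limit 1.95. Stiff friction hinge: the lid stays where it is left, with no spring, and takes about 1 to 3 N at 100 mm from the hinge to move.
- lid_hinge (a point): Middle of the hinge line, which runs along the box's y at the box's far (+x) rim: 65 mm along the box's x from its centre, 66 mm above the work surface.
- lid_edge (a point): Middle of the lid's free edge on its underside, 130 mm from the hinge. The lid is a clear plate 130 x 250 x 5 mm with a white border; a tab 40 mm wide, 5 mm thick, reaches 8 mm beyond this edge at its middle. Open, the lid's top face looks away from the robot. Shut, its top face is 71 mm above the work surface.
- siphon_bell: Black plastic gravel siphon bell standing mouth down beside or in front of the box, 56 mm diameter at the mouth, 115 mm high, loose. Origin: centre of its underside. Bystander.
- suction_clip: Small red plastic suction-cup clip, 42 mm diameter, 35 mm high, loose, beside or in front of the box. Origin: centre of its underside. Bystander.
- tongs: Stainless tongs lying flat on the work surface beside the box, about 220 mm long along their x, 50 mm wide, 12 mm high, loose. Origin: middle, underside. Bystander.

How it is judged (in metres and radians):
On the way, in this order (a step that is already met when the one before it is completed fails the run):
1. the tube has been tipped over and lies flat in the box while the lid is still open (angle between shrimp_tube's own z axis and vertical between 1.45 and 1.69 rad and x of tube_middle in the frame of breeder_box between -0.06 and 0.06 m and y of tube_middle in the frame of breeder_box between -0.12 and 0.12 m and z of tube_middle in the frame of breeder_box below 0.04 m and value of joint lid above 1.2 rad), for 0.2 s.
2. the lid has been pushed fully shut over the lying tube (angle between shrimp_tube's own z axis and vertical between 1.45 and 1.69 rad and x of tube_middle in the frame of breeder_box between -0.06 and 0.06 m and y of tube_middle in the frame of breeder_box between -0.12 and 0.12 m and z of tube_middle in the frame of breeder_box below 0.04 m and value of joint lid below 0.04 rad), for 0.2 s.
At the end, for the whole second after the job is handed in: The tube lies on its side (within 0.12 rad of level) inside the box, at rest, its middle less than 40 mm above the box's underside, and the lid is shut to within 0.04 rad (5 mm at its free edge) (all of step 2 and linear speed of shrimp_tube below 0.02 m/s); the robot touches nothing.
It fails at once if the tube is lifted (its middle rises more than 20 mm above where it was when standing) (z of tube_middle in the frame of breeder_box above 0.071 m).
It fails at once if the fingers push or squeeze the tube with more than 25 N (contact force between the fingers and shrimp_tube above 25 N).
It fails at once if the fingers press the lid or box hard, with more than 60 N (contact force between the fingers and breeder_box above 60 N).
It fails at once if the siphon bell, the suction-cup clip or the tongs are moved more than 20 mm, or tipped (distance of any of siphon_bell, suction_clip, tongs from where it was at the start of the episode above 0.02 m or angle between any of siphon_bell, suction_clip, tongs's own z axis and vertical above 0.3 rad).
It also fails if it takes over 45 s, if anything falls off the work surface, if the arm or the gripper's body presses on something with over 40 N, if the wrist force passes 120 N, or if a joint passes its speed limit or range.

ROBOT

A 6-joint arm with a two-finger parallel gripper is mounted at the origin on the work surface. World frame = base frame: x ahead of the robot, y to its left, z up, the work surface at z = 0. Lengths are in mm, angles in rad, forces in N, time in s.
With the tool pointing down it reaches from about 400 to 925 mm from the base axis. Payload 12.5 kg.
Tool frame: the origin (TCP) lies midway between the tips of the shut fingers; the grasp point (between the pads) lies 19 mm behind it; z points along the fingers, y is the line along which they close (so a half turn about z gives the same grasp; the last joint's range is limited). The gripper opens to 95 mm and grips with 3 to 60 N. Pads are 20 mm wide; open, the fingers measure 119 mm over their backs; the gripper's body (75 mm by 180 mm) begins 59 mm behind the grasp point.
Start: joints at [-1.268, 0.491, 1.559, -0, 1.092, -0.106], TCP at [248.467, -573.508, 214.661] pointing down, gripper open.
Joint ranges: [-3.1, 3.1], [-0.84, 2.19], [0.05, 2.79], [-1.13, 4.28], [0.06, 2.93], [-2.69, 2.69]. Speed limits (rad/s): [2.22, 2.22, 2.79, 3.14, 3.14, 3.14].

INTERFACE

Orientations are given as [roll, pitch, yaw] about the fixed x, y, z axes, in that order (R = Rz(yaw) Ry(pitch) Rx(roll)).
In Python, from cell import state, read_camera, camera_info, env gives the robot as it stands.
- The arm moves only by the tool move_arm, never from a script. Its argument "commands" is a list of rows, each a list of 3 entries, a list of its own where there are three numbers: the shift along the world's x, y, z in cm, then the turn, a rotation vector about the world's x, y, z in degrees, then the opening, from 0 (shut) to 1 (fully open). A call has 1 to 10 rows; each row shifts and turns the commanded pose from where the row before left it; what a row does not reach is not made up. A row lasts 1/10 s, in which the tool goes at most 50 mm and 8.59 degrees, less where a joint would pass 70% of its speed; a pose out of reach is approached as far as the arm can. A call with a gripper value outside its range is refused whole. The fingers move at their own pace and stop on an object; the grip force is fixed at half the most. Time passes only in rows, so rows that do not move let the fingers close. It gives the time, the measured TCP pose, the force, the opening and the grip force at its end, in the units of the state.
- state(): the state, without advancing time (a new reading comes with each control period).
- read_camera(name): name is "side" or "top"; returns the picture (400x640x3 uint8, blue, green, red); there is no depth.
- camera_info(name): a dict with "K" (3x3 intrinsics, pixels), "k1" (the pictures are not rectified: a ray, as slopes to the right and down, at radius r is drawn at 1 + k1 r^2 times it, then the intrinsics apply), "cam_to_world" (4x4, takes a point from camera to world coordinates). Camera axes: x right, y down, z forward; pixel columns grow to the right and rows downward; lengths in mm; the calibration is good to about 2 mm. A picture is of the moment at which its call begins. camera_info takes no time and is no camera call.
- env.job_done(): hands the job in; it is judged then, once.
The state is a dict: "t": time; "joints": joint angles; "qvel": joint speeds; "tau": joint torques, N m; "eef_pos": TCP position; "tcp_rot": TCP orientation; "ft_force": force on the tool from outside, world axes, zero at the start; "moment": the same for the moment, N m; "opening": opening from 0.0 (shut) to 1.0 (fully open); "grip_force": force on a finger pad.
Only numpy, scipy, OpenCV 4.12 (cv2) and the standard library are available. Lean on these libraries where they do the work, as an engineer would, in place of code of your own. Each camera call takes 0.05 s, during which the arm holds its last target. There are 200 camera calls.

## Working session

There is one attempt and no reset: what is moved stays moved. The work goes in short steps, Python scripts to look and compute and a tool call to move; the robot and the scene stay as the last step left them, time stands still between calls to the robot, and variables do not carry over. Pictures are saved under pics/ and viewed, at most 10 in all, crops included, and the job is handed in when it is done.

Besides the shell and the picture viewer there is one more tool, called after "Emit:" as name(argument=value, ...) on one line, values as JSON. move_arm: Moves the arm, as the interface text tells. Its arguments: {"type":"object","properties":{"commands":{"type":"array"}},"required":["commands"]}

```bash
mkdir -p pics; python3 - <<'E'
from cell import *
import cv2,numpy as np
for n in("side","top"):
    cv2.imwrite(f"pics/{n}0.png",read_camera(n)); c=camera_info(n); print(n,c["K"],c["k1"],np.round(c["cam_to_world"],3))
E
```

```text
side [[405.28217673   0.         322.49271537]
 [  0.         405.28217673 197.89127553]
 [  0.           0.           1.        ]] -0.05161030557173548 [[ 9.96000e-01 -2.60000e-02  8.00000e-02  4.50010e+02]
 [-8.30000e-02 -4.87000e-01  8.70000e-01 -6.59914e+02]
 [ 1.60000e-02 -8.73000e-01 -4.87000e-01  4.78509e+02]
 [ 0.00000e+00  0.00000e+00  0.00000e+00  1.00000e+00]]
top [[446.53094521   0.         320.07614686]
 [  0.         446.53094521 204.32533384]
 [  0.           0.           1.        ]] -0.08961371260077684 [[ 1.50000e-02 -9.97000e-01  7.30000e-02  4.53495e+02]
 [-1.00000e+00 -1.40000e-02  4.00000e-03  4.50240e+01]
 [-3.00000e-03 -7.30000e-02 -9.97000e-01  9.58696e+02]
 [ 0.00000e+00  0.00000e+00  0.00000e+00  1.00000e+00]]
```

View pics/side0.png

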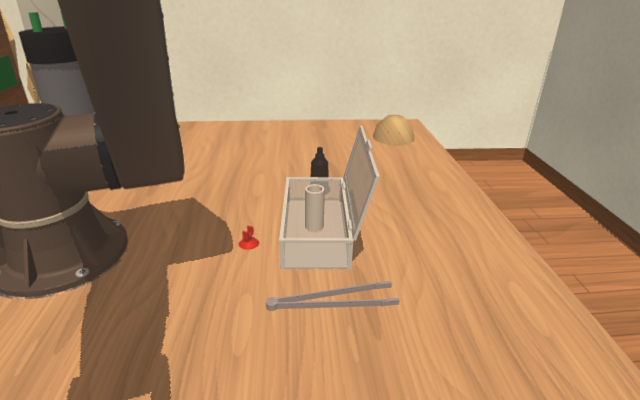

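View pics/top0.png

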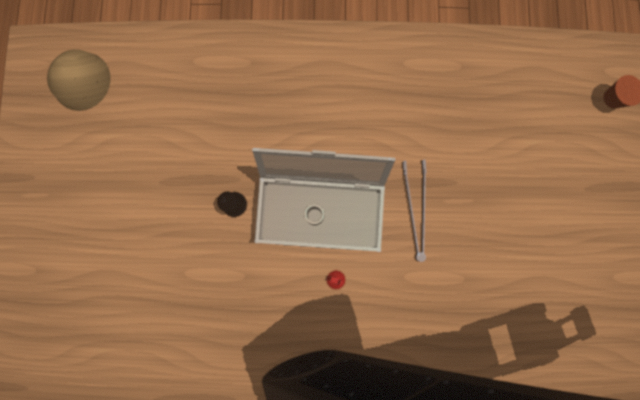

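The side view shows the open box with the tube at about (315,210), the lid leaning back, the bell behind, the red clip at (249,240) and the tongs in front. In the top view the near rim corners are at about (256,242) and (381,250), the far ones at (260,180) and (385,187), and the tube's top ring is at (315,215).

```bash
cat > h.py <<'E'
import numpy as np,cv2
from cell import *
def ray(n,uv):
    c=camera_info(n);K=np.array(c["K"]);T=np.array(c["cam_to_world"])
    d=np.array([(uv[0]-K[0,2])/K[0,0],(uv[1]-K[1,2])/K[1,1]]);s=d.copy()
    for _ in range(20): s=d/(1+c["k1"]*(s@s))
    return T[:3,3],T[:3,:3]@np.array([*s,1])
def plane(n,uv,z):
    o,d=ray(n,uv);return o+d*(z-o[2])/d[2]
def two(a,b):
    o1,d1=ray("top",a);o2,d2=ray("side",b)
    t=np.linalg.lstsq(np.c_[d1,-d2],o2-o1,rcond=None)[0];p,q=o1+d1*t[0],o2+d2*t[1]
    return (p+q)/2,np.linalg.norm(p-q)
E
python3 - <<'E'
from h import *
np.set_printoptions(precision=1,suppress=True)
im=read_camera("top")
P={}
for k,uv in dict(nl=(256,242),nr=(381,250),fl=(260,180),fr=(385,187)).items(): P[k]=plane("top",uv,66);print(k,P[k])
print("edges",P["nl"]-P["nr"],P["fl"]-P["nl"])
print("tube",plane("top",(315,215),97), two((315,215),(315,188)))
print("lid L",two((255,150),(362,129)),"R",two((393,159),(374,180)))
print("clip",plane("top",(337,280),20),"bell base",plane("side",(320,180),0),"bell top",plane("top",(232,204),80))
print("tongs",plane("top",(405,163),6),plane("top",(421,257),6))
cv2.imwrite("pics/top1.png",cv2.resize(im[130:300,200:450],None,fx=3.2,fy=3.2,interpolation=cv2.INTER_CUBIC))
E
```

```text
nl [441.3 175.7  66. ]
nr [429. -74.  66.]
fl [566.  170.7  66. ]
fr [555.4 -81.4  66. ]
edges [ 12.3 249.7   0. ] [124.8  -5.    0. ]
tube [495.5  58.2  97. ] (array([498.1,  58. ,  99.6]), np.float64(5.382881820111407))
lid L (array([606.5, 164. , 184.5]), np.float64(4.562521629283015)) R (array([589.6, -78.3, 184. ]), np.float64(4.199718939476783))
clip [364.1  11.4  20. ] bell base [530.3 291.3   0. ] bell top [515.7 223.2  80. ]
tongs [ 615.1 -133.2    6. ] [ 413.5 -167.7    6. ]
```

View pics/top1.png

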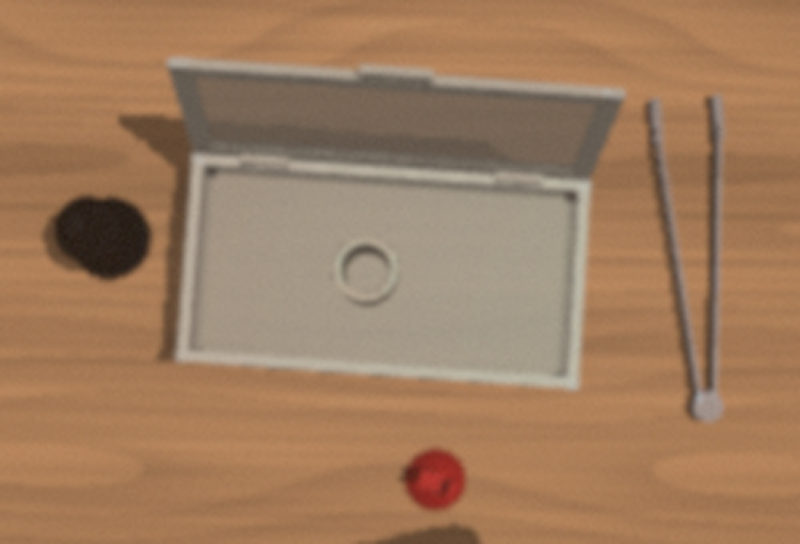

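The crop confirms the corners and the tube. The box edges come out at 250 and 125 mm, so the measurements agree with the stated sizes. The box is centred near (499,48) with yaw about -0.05. The tube is about 10 mm to the +y side, so I'll tip it towards -y.

```bash
python3 -c "
from cell import *
s=state();print(s['t'],s['eef_pos'],s['tcp_rot'],s['opening'],s['ft_force'])"
```

```text
0.15 [ 248.40633161 -573.30525573  214.20612055] [-3.14076862e+00 -1.02767518e-04  4.08771791e-01] 0.9968448361532877 [-0.0200861   0.45454527 -0.48543155]
```

Emit:
move_arm(commands=[[[2, 4, 1], [0, 0, 0], 0], [[2, 4, 1], [0, 0, 0], 0], [[2, 4, 1], [0, 0, 0], 0], [[2, 4, 0], [0, 0, 0], 0], [[2, 4, 0], [0, 0, 0], 0], [[2, 4.5, 0], [0, 0, 0], 0], [[2, 4.5, 0], [0, 0, 0], 0], [[2, 4.5, 0], [0, 0, 0], 0]])

```text
t: 0.95
eef_pos: [408.8, -236.7, 244.7]
tcp_rot: [3.141, -0.0, 0.408]
ft_force: [0.1, -0.8, 0.0]
opening: 0.388
grip_force: 0.0
```

Emit:
move_arm(commands=[[[1.2, 4, 0], [0, 0, -6.5], 0], [[1.2, 4, 0], [0, 0, -6.5], 0], [[1.2, 4, 0], [0, 0, -6.5], 0], [[1.2, 4, 0], [0, 0, -6.5], 0], [[1.2, 4, 0], [0, 0, 0], 0], [[1, 4, 0], [0, 0, 0], 0], [[1, 4, 0], [0, 0, 0], 0], [[1, 4, 0], [0, 0, 0], 0], [[0, 2.3, 0], [0, 0, 0], 0], [[0, 0, 0], [0, 0, 0], 0]])

```text
t: 1.95
eef_pos: [498.2, 106.8, 244.3]
tcp_rot: [-3.141, 0.001, -0.042]
ft_force: [-0.1, -0.1, 0.2]
opening: 0.0
grip_force: 0.0
```

Emit:
move_arm(commands=[[[0, 0, -3.5], [0, 0, 0], 0], [[0, 0, -3.5], [0, 0, 0], 0], [[0, 0, -3.5], [0, 0, 0], 0], [[0, 0, -3], [0, 0, 0], 0], [[0, 0, -2.2], [0, 0, 0], 0], [[0, 0, 0], [0, 0, 0], 0]])

```text
t: 2.55
eef_pos: [497.1, 103.5, 85.4]
tcp_rot: [3.141, 0.005, -0.046]
ft_force: [-0.6, 0.6, 0.1]
opening: 0.01
grip_force: 0.0
```

```bash
python3 - <<'E'
from h import *
print(state()["eef_pos"])
a=read_camera("top")[130:300,200:450];b=read_camera("side")[110:280,220:470]
cv2.imwrite("pics/p2.png",cv2.resize(np.vstack([a,b]),None,fx=1.75,fy=1.75,interpolation=cv2.INTER_CUBIC))
E
```

```text
[497.1396631  103.45183742  85.41401943]
```

View pics/p2.png

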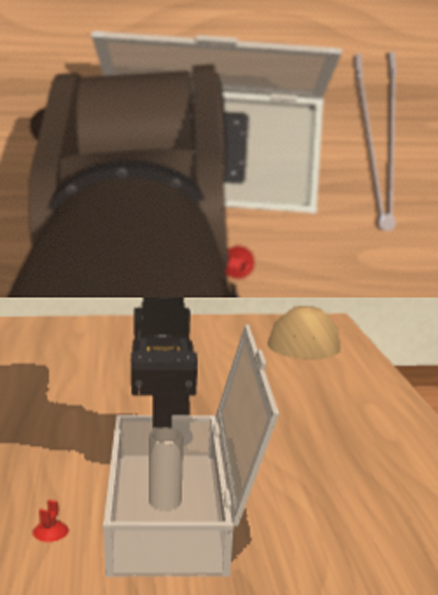

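The side view shows the shut fingertips directly behind the tube's top (about (165,430) in the picture), and the gripper is clear of the lid. Next I push gently along the box's -y.

Emit:
move_arm(commands=[[[0, -0.5, 0.1], [0, 0, 0], 0], [[0, -0.5, 0.1], [0, 0, 0], 0], [[0, -0.5, 0], [0, 0, 0], 0], [[0, -0.4, 0], [0, 0, 0], 0], [[0, -0.4, 0], [0, 0, 0], 0], [[-0.1, -0.4, 0], [0, 0, 0], 0], [[0, -0.4, 0], [0, 0, 0], 0], [[0, -0.4, 0], [0, 0, 0], 0]])

```text
t: 3.45
eef_pos: [498.2, 69.4, 90.5]
tcp_rot: [-3.141, -0.002, -0.045]
ft_force: [-0.1, -0.1, -0.1]
opening: 0.004
grip_force: 0.1
```

```bash
python3 - <<'E'
from h import *
b=read_camera("side")[110:280,220:470]
cv2.imwrite("pics/p3.png",cv2.resize(b,None,fx=2,fy=2,interpolation=cv2.INTER_CUBIC))
E
```

```text
(no output)
```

View pics/p3.png

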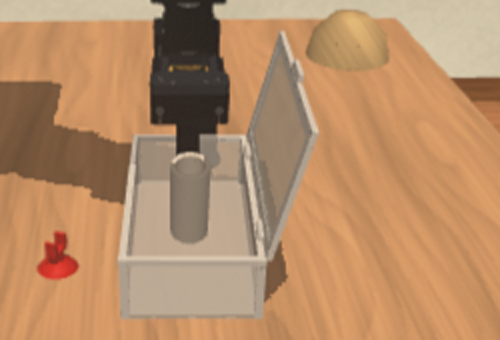

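The base is still at row 242 and the top ring has shifted slightly, so the tube is tilting rather than sliding. I'll continue.

Emit:
move_arm(commands=[[[0, -0.4, 0], [0, 0, 0], 0], [[0, -0.4, 0], [0, 0, 0], 0], [[-0.1, -0.4, 0], [0, 0, 0], 0], [[0, -0.4, 0], [0, 0, 0], 0], [[0, -0.4, 0], [0, 0, 0], 0], [[0, -0.4, 0], [0, 0, 0], 0], [[-0.1, -0.4, 0], [0, 0, 0], 0], [[0, 0, 0], [0, 0, 0], 0]])

```text
t: 4.3
eef_pos: [495.4, 41.0, 89.7]
tcp_rot: [3.141, 0.0, -0.045]
ft_force: [-0.4, 0.1, 0.2]
opening: 0.002
grip_force: 0.0
```

```bash
python3 - <<'E'
from h import *
b=read_camera("side")[110:280,220:470]
cv2.imwrite("pics/p4.png",cv2.resize(b,None,fx=2,fy=2,interpolation=cv2.INTER_CUBIC))
E
```

```text
(no output)
```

View pics/p4.png

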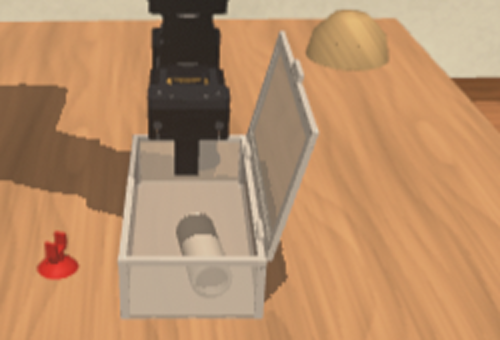

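The tube lies flat in the box, its near end at about (210,282), inside the walls. Next I raise the arm, go over the lid and come down behind it.

Emit:
move_arm(commands=[[[0, 0, 3], [0, 0, 0], 0], [[0, 0, 4], [0, 0, 0], 0], [[0, 0, 4], [0, 0, 0], 0], [[0, 0, 4], [0, 0, 0], 0], [[0, 0, 4], [0, 0, 0], 0], [[1, 0, 1], [0, 0, 0], 0], [[4, 0, 0], [0, 0, 0], 0], [[4, 0, 0], [0, 0, 0], 0], [[4, 0, 0], [0, 0, 0], 0], [[3, 0.5, 0], [0, 0, 0], 0]])

```text
t: 5.35
eef_pos: [657.3, 46.3, 289.2]
tcp_rot: [3.141, 0.0, -0.045]
ft_force: [-0.7, -0.5, -0.2]
opening: 0.007
grip_force: 0.0
```

Emit:
move_arm(commands=[[[0, 0, 0], [0, 0, 0], 0], [[0, 0, -3], [0, 0, 0], 0], [[0, 0, -3], [0, 0, 0], 0], [[0, 0, -3], [0, 0, 0], 0], [[0, 0, -3], [0, 0, 0], 0], [[0, 0, 0], [0, 0, 0], 0]])

```text
t: 5.95
eef_pos: [653.1, 46.6, 166.1]
tcp_rot: [3.141, 0.007, -0.045]
ft_force: [-0.0, 0.5, -0.1]
opening: 0.004
grip_force: 0.0
```

```bash
python3 - <<'E'
from h import *
b=read_camera("side")[90:280,220:470];a=read_camera("top")[130:300,200:450]
cv2.imwrite("pics/p5.png",cv2.resize(np.vstack([b,a]),None,fx=1.65,fy=1.65,interpolation=cv2.INTER_CUBIC))
E
```

```text
(no output)
```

View pics/p5.png

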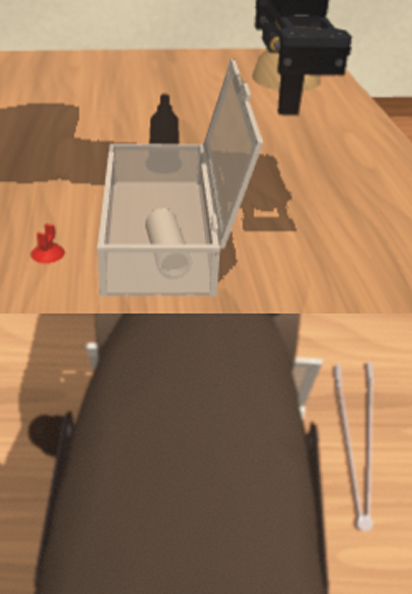

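The tube rests flat on the floor, its end at about (172,262), and the bell and clip are undisturbed. The fingertips are behind the lid. Now I push the lid along its arc.

Emit:
move_arm(commands=[[[-1.5, 0, 0], [0, 0, 0], 0], [[-1.5, 0, 0], [0, 0, 0], 0], [[-1.2, 0, 0], [0, 0, 0], 0], [[-1.2, 0, 0], [0, 0, 0], 0], [[-1, 0, 0], [0, 0, 0], 0], [[-1, 0, 0], [0, 0, 0], 0], [[-1.3, 0, 0], [0, 0, 0], 0], [[-1.3, 0, 0], [0, 0, 0], 0]])

```text
t: 6.85
eef_pos: [555.1, 46.5, 170.3]
tcp_rot: [3.142, -0.001, -0.045]
ft_force: [2.2, 0.4, -1.5]
opening: -0.0
grip_force: 0.7
```

Emit:
move_arm(commands=[[[-1.3, 0, -0.4], [0, 0, 0], 0], [[-1.2, 0, -0.6], [0, 0, 0], 0], [[-1.1, 0, -0.7], [0, 0, 0], 0], [[-1, 0, -0.8], [0, 0, 0], 0], [[-0.9, 0, -0.9], [0, 0, 0], 0], [[-0.8, 0, -1], [0, 0, 0], 0], [[-0.6, 0, -1], [0, 0, 0], 0]])

```text
t: 7.55
eef_pos: [486.1, 46.6, 116.0]
tcp_rot: [3.142, -0.001, -0.045]
ft_force: [0.2, 0.9, 0.1]
opening: 0.006
grip_force: 0.5
```

Emit:
move_arm(commands=[[[-0.5, 0, -0.9], [0, 0, 0], 0], [[-0.4, 0, -0.9], [0, 0, 0], 0], [[-0.2, 0, -0.8], [0, 0, 0], 0], [[-0.1, 0, -0.6], [0, 0, 0], 0], [[0, 0, -0.5], [0, 0, 0], 0], [[0, 0, -0.3], [0, 0, 0], 0], [[0, 0, -0.2], [0, 0, 0], 0], [[0, 0, 0], [0, 0, 0], 0]])

```text
t: 8.35
eef_pos: [474.6, 46.5, 73.5]
tcp_rot: [3.141, 0.0, -0.045]
ft_force: [0.1, -0.3, -0.5]
opening: 0.009
grip_force: 0.0
```

Emit:
move_arm(commands=[[[0, 0, -0.1], [0, 0, 0], 0], [[0, 0, -0.1], [0, 0, 0], 0], [[0, 0, -0.1], [0, 0, 0], 0], [[0, 0, 0], [0, 0, 0], 0]])

```text
t: 8.75
eef_pos: [474.6, 46.5, 71.2]
tcp_rot: [3.141, -0.001, -0.045]
ft_force: [-1.3, 0.5, 7.2]
opening: 0.004
grip_force: 4.1
```

Emit:
move_arm(commands=[[[0, 0, -0.1], [0, 0, 0], 0], [[0, 0, 0], [0, 0, 0], 0], [[0, 0, 0], [0, 0, 0], 0], [[0, 0, 0], [0, 0, 0], 0]])

```text
t: 9.15
eef_pos: [474.7, 46.5, 71.0]
tcp_rot: [3.141, -0.001, -0.045]
ft_force: [-4.4, 0.1, 22.6]
opening: 0.003
grip_force: 11.3
```

Emit:
move_arm(commands=[[[0, 0, 0.5], [0, 0, 0], 0], [[0, 0, 2], [0, 0, 0], 0], [[0, 0, 4], [0, 0, 0], 0], [[0, 0, 4], [0, 0, 0], 0], [[0, 0, 4], [0, 0, 0], 0], [[0, -4, 2], [0, 0, 0], 0], [[0, -4, 0], [0, 0, 0], 0], [[0, -4, 0], [0, 0, 0], 0], [[0, -4, 0], [0, 0, 0], 0], [[0, 0, 0], [0, 0, 0], 0]])

```text
t: 10.15
eef_pos: [474.5, -117.1, 234.7]
tcp_rot: [3.141, -0.001, -0.049]
ft_force: [1.1, 0.3, -0.2]
opening: -0.001
grip_force: 0.0
```

Emit:
move_arm(commands=[[[0, -4, 0], [0, 0, 0], 0], [[0, -4, 0], [0, 0, 0], 0], [[0, -4, 0], [0, 0, 0], 0], [[0, -4, 0], [0, 0, 0], 0], [[0, 0, 0], [0, 0, 0], 0], [[0, 0, 0], [0, 0, 0], 0]])

```text
t: 10.75
eef_pos: [474.3, -273.3, 234.3]
tcp_rot: [-3.141, 0.001, -0.046]
ft_force: [0.5, 0.2, 0.6]
opening: 0.005
grip_force: 0.0
```

```bash
python3 - <<'E'
from h import *
b=read_camera("side")[90:300,220:470];a=read_camera("top")[130:300,200:450]
cv2.imwrite("pics/p6.png",cv2.resize(np.vstack([b,a]),None,fx=1.55,fy=1.55,interpolation=cv2.INTER_CUBIC))
E
```

```text
(no output)
```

View pics/p6.png

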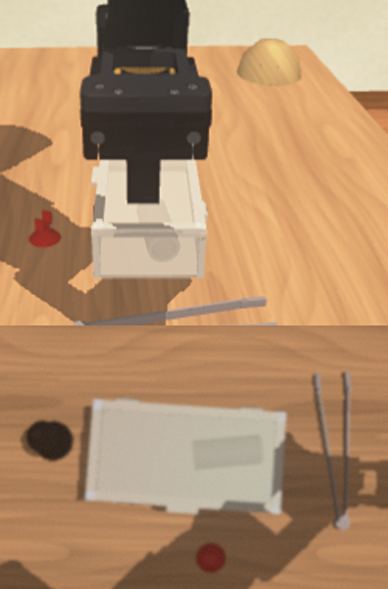

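The lid is flat on the rim, with its tab at about (180,508). The tube lies beneath it at about (228,452), and the bell, clip and tongs are where they were.

```bash
python3 -c "
from cell import *
print(env.job_done())"
```

```text
the job is handed in; nothing more can be done
None
```

The tube was tipped flat inside the box, the lid was pressed shut over it (bottomed out at 71 mm with about 23 N), the arm moved clear, and the job was handed in at about 11 s; the judge's verdict was not shown.

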